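Load the stainer's reagent rail from the fridge carrier in step order

TASK

The stainer dispenses its reagents in the order in which they stand on its rail, counted from the black grip, so move the four bottles from the white fridge carrier to the metal rail and keep their order: the bottle next to the carrier's carrying loop goes into the pocket next to the rail's black grip, and so on along the row, one bottle in each pocket. Keep every bottle upright on the way and leave it standing flat on the floor of its pocket. Leave the timer and the yellow slide box where they are.

Things in the scene. Friction and masses are not known exactly. Their poses are not given: they have to be found in the camera images.
- carrier: fridge carrier: fixed white plastic tray, 76 mm wide, 24 mm high, a carrying loop (top at 57 mm) at one end; holds the bottles at the start. Origin: middle of its underside, z up, y along the row towards the loop. Four pockets centred at y = +96, +32, -32, -96 mm; ends at y = +163 (loop) and -135 mm. On the left or right of the work area, the rail on the other side
- rail: reagent rail: fixed bare metal channel, 66 mm wide, 26 mm high, a black grip (top at 40 mm) at one end, a low grey nose at the other. Origin: middle of its underside, z up, y along the row towards the black grip. Four pockets centred at y = +96, +32, -32, -96 mm, each 61 (y) x 60 (x) mm, floor 4 mm and wall tops 26 mm above the worktop; ends at y = +164 (grip), -146 mm
- bottle_large: brown bottle with a black screw cap, 42 mm diameter, 91 mm tall. Body 42 mm wide up to 55 mm above its base, cap 26 mm wide from there to the top. Round, loose. Origin: centre of its base, z up. Base 7 mm above the worktop in the carrier
- bottle_dropper: white dropper bottle with a pointed dark blue nozzle, 38 mm diameter, 103 mm tall. Body 38 mm wide up to 52 mm above its base; the neck and nozzle above it behave as a 24 mm wide cylinder up to 85 mm, with the thin tip above. Round, loose. Origin: centre of its base, z up. Base 7 mm above the worktop in the carrier
- bottle_small: brown bottle with a red screw cap, 34 mm diameter, 76 mm tall. Body 34 mm wide up to 44 mm above its base, cap 22 mm wide from there to the top. Round, loose. Origin: centre of its base, z up. Base 7 mm above the worktop in the carrier
- bottle_vial: slim all-white plastic vial, 30 mm diameter, 70 mm tall. Body 30 mm wide up to 46 mm above its base, ribbed cap 27 mm wide from there to the top. Round, loose. Origin: centre of its base, z up. Base 7 mm above the worktop in the carrier
- insert_large: square grey insert, 58 x 58 x 21 mm, fixed in one pocket of the carrier (its top 25 mm above the worktop), with a round well 47 mm wide and 18 mm deep that holds the 42 mm bottle 'bottle_large' at the start; it stays in the carrier. Origin at the middle of its underside
- insert_dropper: square grey insert, 58 x 58 x 21 mm, fixed in one pocket of the carrier (its top 25 mm above the worktop), with a round well 43 mm wide and 18 mm deep that holds the 38 mm bottle 'bottle_dropper' at the start; it stays in the carrier. Origin at the middle of its underside
- insert_small: square grey insert, 58 x 58 x 21 mm, fixed in one pocket of the carrier (its top 25 mm above the worktop), with a round well 39 mm wide and 18 mm deep that holds the 34 mm bottle 'bottle_small' at the start; it stays in the carrier. Origin at the middle of its underside
- insert_vial: square grey insert, 58 x 58 x 21 mm, fixed in one pocket of the carrier (its top 25 mm above the worktop), with a round well 35 mm wide and 18 mm deep that holds the 30 mm bottle 'bottle_vial' at the start; it stays in the carrier. Origin at the middle of its underside
- timer: bystander: small white timer lying between the racks, 68 x 62 x 18 mm; leave it where it is. (Also keep clear of the row of ring binders, 318 mm tall, that stands behind the left-hand rack from x = 0.62 m, y = 0.21 to 0.47 m, and of the label printer behind the timer.) Origin at the centre of its underside
- slide_box: bystander: shut yellow slide box, 72 x 85 x 33 mm, behind the racks on the right; leave it where it is. Origin at the centre of its underside

How it is judged:
By the outcome, as a careful person would: the job done as asked, in the order asked, and still so for the second after the job is handed in, with the robot touching nothing.
It also fails if it takes over 115 s, if anything falls off the work surface, if the arm or the gripper's body presses on something with over 40 N, if the wrist force passes 120 N, or if a joint passes its speed limit or range.

ROBOT

A 7-joint arm with a two-finger parallel gripper is mounted at the origin on a cart in front of the work surface, level with it; the furniture and walls round the work are solid. World frame = base frame: x ahead of the robot, y to its left, z up, the work surface at z = 0. Lengths are in m, angles in rad, forces in N, time in s.
With the tool pointing down it reaches from about 0.4 to 0.85 m from the base axis. Payload 10.4 kg.
Tool frame: the origin (TCP) lies on the centre line of the jaws, within the pads' length; the fingertips stand 11 mm ahead of it and the grasp point (between the pads) lies 8 mm behind it; z points along the fingers, y is the line along which they close (so a half turn about z gives the same grasp; the last joint's range is limited). The gripper opens to 87 mm and grips with 3 to 60 N. Pads are 19 mm wide; open, the fingers measure 117 mm over their backs; the gripper's body (75 mm by 190 mm) begins 51 mm behind the grasp point.
Start: joints at [-1.178, 0.332, -0.065, 1.46, 0.022, 1.35, -0.088], TCP at [0.252, 0.572, 0.234] pointing down, gripper open.
Joint ranges: [-2.6, 2.6], [-0.5, 2.12], [-1.47, 1.34], [0.16, 2.42], [-1.27, 4.41], [0.06, 2.06], [-2.6, 2.6]. Speed limits (rad/s): [2.22, 2.22, 2.79, 2.79, 3.14, 3.14, 3.14].

INTERFACE

Orientations are given as [roll, pitch, yaw] about the fixed x, y, z axes, in that order (R = Rz(yaw) Ry(pitch) Rx(roll)).
In Python, from workcell import robot gives the robot as it stands.
- The arm moves only by the tool drive_tool, never from a script. Its argument "plan" is a list of rows, each an object with "linear": the shift along the tool's x, y, z in mm, a list of three; "rotation": the turn, a rotation vector about the tool's x, y, z in degrees, a list of three; "grip": the opening, from 0 (shut) to 1 (fully open). A call has 1 to 10 rows; each row is the pose to reach, as a shift and turn from the pose commanded when the call began, along the tool's axes at that moment; what a row does not reach only later rows make up. A row lasts 1/10 s, in which the tool goes at most 50 mm and 8.59 degrees, less where a joint would pass 70% of its speed; a pose out of reach is approached as far as the arm can. A call with a gripper value outside its range is refused whole. The fingers move at their own pace and stop on an object; the grip force is fixed at half the most. Time passes only in rows, so rows that repeat a pose let the fingers close. It gives the time, the measured TCP pose, the force, the opening and the grip force at its end, in the units of the state.
- robot.get_state(): the state, without advancing time (a new reading comes with each control period).
- robot.read_camera(name): name is "scene" or "top" or "wrist"; returns a dict with "frame" (480x640x3 uint8, blue, green, red), "intrinsics" (3x3 intrinsics, pixels), "k1" (the pictures are not rectified: a ray, as slopes to the right and down, at radius r is drawn at 1 + k1 r^2 times it, then the intrinsics apply), "origin" and "rotation" of the camera in the world. Camera axes: x right, y down, z forward; pixel columns grow to the right and rows downward; lengths in m; the calibration is good to about 2 mm. A picture is of the moment at which its call begins. There is no depth.
- robot.job_done(): hands the job in; it is judged then, once.
Trained networks look in a picture, given as the dict that the camera call returned (one of the last four; its "shot" number tells which), for a name from the list of things; names that differ only in an ending like _2 or _b are one class to them, and where a whole thing is asked for, a point or a joint stands for the part that bears it (a point fixed in the world has none). Each returns a list of dicts, best first, with "confidence" (0 to 1); they miss things now and then, are a little off and sometimes report something else, mostly with a low value. They report only what shows in the picture. A call takes as long as a camera call.
- robot.recognise(thing, picture): "pixel" ([column, row] in pixels, amid what is visible of it).
- robot.pinpoint(thing, picture): "pixel" ([column, row] in pixels: a listed point, or the origin of a listed thing).
The state is a dict: "clock": time; "q": joint angles; "dq": joint speeds; "tau": joint torques, N m; "position": TCP position; "tcp_rot": TCP orientation; "ft_force": force on the tool from outside, world axes, zero at the start; "torque": the same for the moment, N m; "grip_width": opening from 0.0 (shut) to 1.0 (fully open); "grasp_force": force on a finger pad.
Only numpy, scipy, OpenCV 4.12 (cv2) and the standard library are available. Lean on these libraries where they do the work, as an engineer would, in place of code of your own. Each camera call takes 0.05 s, during which the arm holds its last target. There are 200 camera calls.

## Working session

There is one attempt and no reset: what is moved stays moved. The work goes in short steps, Python scripts to look and compute and a tool call to move; the robot and the scene stay as the last step left them, time stands still between calls to the robot, and variables do not carry over. Pictures are saved under pics/ and viewed, at most 14 in all, crops included, and the job is handed in when it is done.

Besides the shell and the picture viewer there is one more tool, called after "Request:" by a JSON object that holds its "api" and its "payload". drive_tool: Moves the arm, as the interface text tells. Its arguments: {"type":"object","properties":{"plan":{"type":"array"}},"required":["plan"]}

```bash
mkdir -p pics
cat > h.py <<'E'
import numpy as np, cv2
from workcell import robot
def ray(p,px):
    K=np.array(p["intrinsics"]);k1=p["k1"]
    d=np.array([(px[0]-K[0,2])/K[0,0],(px[1]-K[1,2])/K[1,1]]);u=d.copy()
    for _ in range(30): u=d/(1+k1*(u@u))
    return np.array(p["origin"]),np.array(p["rotation"])@np.array([u[0],u[1],1.])
def at_z(p,px,z):
    o,d=ray(p,px);return o+d*(z-o[2])/d[2]
def proj(p,X):
    K=np.array(p["intrinsics"]);c=np.array(p["rotation"]).T@(np.array(X)-np.array(p["origin"]))
    u=c[:2]/c[2];u=u*(1+p["k1"]*(u@u));return np.array([K[0,0]*u[0]+K[0,2],K[1,1]*u[1]+K[1,2]])
E
python3 - <<'E'
from h import *
np.set_printoptions(precision=3,suppress=True)
for c in ("scene","top"):
    p=robot.read_camera(c);cv2.imwrite(f"pics/{c}0.png",p["frame"])
    print(c,np.array(p["origin"]),np.array(p["rotation"]).tolist(),p["k1"])
    for t,z in [("carrier",0),("rail",0),("bottle_large",.007),("bottle_dropper",.007),("bottle_small",.007),("bottle_vial",.007),("insert_large",.004),("insert_dropper",.004),("insert_small",.004),("insert_vial",.004),("timer",0),("slide_box",0)]:
        for r in robot.pinpoint(t,p)[:2]: print(t,np.round(r["pixel"]),round(r["confidence"],2),at_z(p,r["pixel"],z)[:2])
s=robot.get_state();print({k:np.round(v,3) for k,v in s.items()})
E
```

```text
scene [-0.095 -0.425  0.64 ] [-2.246873244333772, -0.018982684563962682, -1.0283003718479666] -0.006280609652662836Traceback (most recent call last):
  File "<stdin>", line 7, in <module>
  File "h.py", line 9, in at_z
    o,d=ray(p,px);return o+d*(z-o[2])/d[2]
                                      ~^^^
IndexError: invalid index to scalar variable.
```

```bash
sed -i 's/np.array(p\["rotation"\])/Rm(p)/; s/^def ray/from scipy.spatial.transform import Rotation as Ro\ndef Rm(p): return Ro.from_euler("xyz",p["rotation"]).as_matrix()\ndef ray/' h.py
cat > a.py <<'E'
from h import *
np.set_printoptions(precision=3,suppress=True)
for c in ("scene","top"):
    p=robot.read_camera(c);cv2.imwrite(f"pics/{c}0.png",p["frame"])
    print(c,np.array(p["origin"]),p["rotation"],p["k1"])
    for t,z in [("carrier",0),("rail",0),("bottle_large",.007),("bottle_dropper",.007),("bottle_small",.007),("bottle_vial",.007),("insert_large",.004),("insert_dropper",.004),("insert_small",.004),("insert_vial",.004),("timer",0),("slide_box",0)]:
        for r in robot.pinpoint(t,p)[:2]: print(t,np.round(r["pixel"]),round(r["confidence"],2),at_z(p,r["pixel"],z)[:2])
s=robot.get_state();print({k:np.round(v,3) for k,v in s.items()})
E
grep -n "Rm(p)" h.py; python3 a.py
```

```text
4:def Rm(p): return Ro.from_euler("xyz",p["rotation"]).as_matrix()
9:    return np.array(p["origin"]),Rm(p)@np.array([u[0],u[1],1.])
13:    K=np.array(p["intrinsics"]);c=Rm(p).T@(np.array(X)-np.array(p["origin"]))
scene [-0.095 -0.425  0.64 ] [-2.247 -0.019 -1.028] -0.006280609652662836
carrier [424. 318.] 0.71 [ 0.504 -0.318]
carrier [409. 311.] 0.61 [ 0.505 -0.287]
rail [196. 242.] 0.89 [0.443 0.208]
bottle_large [463. 326.] 0.67 [ 0.515 -0.388]
bottle_dropper [362. 298.] 0.95 [ 0.48  -0.196]
bottle_small [427. 316.] 0.71 [ 0.504 -0.323]
bottle_vial [396. 308.] 0.87 [ 0.491 -0.265]
bottle_vial [394. 309.] 0.27 [ 0.486 -0.262]
insert_large [460. 326.] 0.65 [ 0.515 -0.383]
insert_dropper [361. 300.] 0.5 [ 0.477 -0.195]
insert_dropper [463. 328.] 0.44 [ 0.513 -0.39 ]
insert_small [424. 317.] 0.82 [ 0.501 -0.319]
insert_vial [393. 310.] 0.88 [ 0.486 -0.261]
insert_vial [422. 313.] 0.15 [ 0.509 -0.312]
timer [297. 267.] 0.67 [ 0.494 -0.034]
timer [196. 241.] 0.3 [0.445 0.21 ]
slide_box [430. 266.] 0.58 [ 0.653 -0.276]
top [ 0.35  -0.044  1.198] [-2.967 -0.001 -1.549] -0.0166215153907253
[... 480 characters left out ...]
]
insert_small [424. 254.] 0.65 [ 0.507 -0.321]
insert_vial [399. 260.] 0.82 [ 0.489 -0.253]
timer [316. 260.] 0.85 [ 0.486 -0.03 ]
slide_box [406. 197.] 0.78 [ 0.666 -0.277]
slide_box [401. 258.] 0.42 [ 0.495 -0.259]
{'clock': np.float64(1.4), 'q': array([-1.178,  0.332, -0.065,  1.46 ,  0.022,  1.35 , -0.089]), 'dq': array([ 0.   , -0.001,  0.   , -0.002, -0.   ,  0.   ,  0.001]), 'tau': array([ -0.001, -62.303,   0.024, -39.012,  -0.061,   0.031,   0.   ]), 'position': array([0.252, 0.572, 0.234]), 'tcp_rot': array([ 3.141, -0.   ,  2.726]), 'ft_force': array([0.349, 0.339, 0.182]), 'torque': array([ 0.003,  0.011, -0.043]), 'grasp_force': np.float64(0.0), 'grip_width': np.float64(1.001)}
```

View pics/scene0.png

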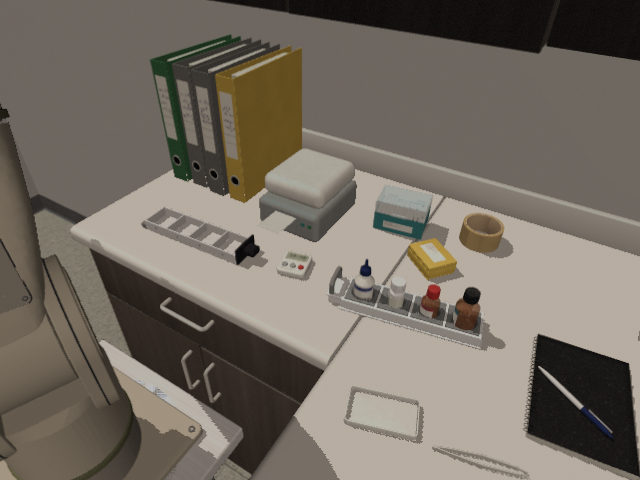

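View pics/top0.png

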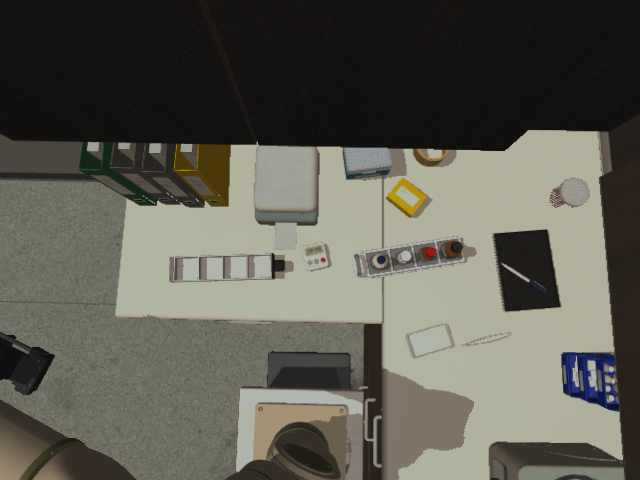

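The scene view shows the black rail grip at about (245,248) and the carrier loop at (336,280). The order from the loop is dropper (364,285), vial (397,293), small (430,303), large (467,312). The top view agrees: grip at (280,266), loop at (357,264), so the rail's +y points to world −y. I'll move above the rail for a close look.

Request:
{"api": "drive_tool", "payload": {"plan": [{"linear":[-33,-24,-10],"rotation":[0,0,7],"grip":1},{"linear":[-70,-51,-21],"rotation":[0,0,14],"grip":1},{"linear":[-108,-79,-33],"rotation":[0,0,22],"grip":1},{"linear":[-146,-107,-45],"rotation":[0,0,30],"grip":1},{"linear":[-184,-135,-57],"rotation":[0,0,37],"grip":1},{"linear":[-222,-162,-69],"rotation":[0,0,45],"grip":1},{"linear":[-260,-190,-80],"rotation":[0,0,52],"grip":1},{"linear":[-296,-217,-90],"rotation":[0,0,60],"grip":1},{"linear":[-328,-240,-100],"rotation":[0,0,66],"grip":1},{"linear":[-328,-240,-100],"rotation":[0,0,66],"grip":1}]}}

```text
clock: 2.4
position: [0.4588, 0.2143, 0.3355]
tcp_rot: [3.138, -0.001, 1.562]
ft_force: [-0.4, -0.1, -0.4]
grip_width: 0.999
grasp_force: 0.0
```

Run:
```python
from h import *
np.set_printoptions(precision=4,suppress=True)
s=robot.get_state();print(s["position"],s["tcp_rot"],s["q"],s["clock"])
p=robot.read_camera("wrist");cv2.imwrite("pics/wr0.png",p["frame"])
import pickle;pickle.dump(p,open("wr0.pkl","wb"))
print(np.array(p["origin"]),p["rotation"],p["k1"])
for r in robot.pinpoint("rail",p): print(r,at_z(p,r["pixel"],0))
```

```text
[0.4588 0.2143 0.3355] [ 3.1383 -0.0007  1.5616] [-0.8168  0.0187  0.2953  1.6153 -0.0043  1.5052 -0.5305] 2.4
[0.4594 0.2929 0.4865] [ 2.8514 -0.004  -0.01  ] -0.0762785068627924
{'pixel': [321.6, 184.5], 'confidence': 0.83} [0.4592 0.2124 0.    ]
```

View pics/wr0.png

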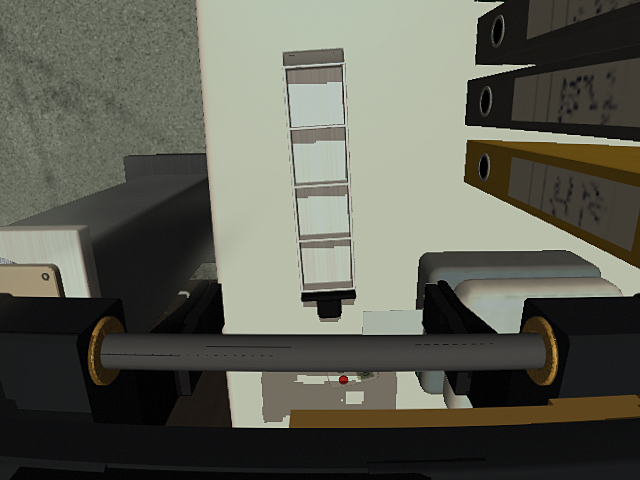

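The wrist view shows the rail from about (283,50) (nose) to (330,318) (grip), with dividers near rows 127, 184 and 241. I'll zoom in to fit it.

Run:
```python
import cv2
f=cv2.imread("pics/wr0.png")[40:325,260:380]
cv2.imwrite("pics/wr0c.png",cv2.resize(f[:150],None,fx=4,fy=4,interpolation=cv2.INTER_CUBIC))
cv2.imwrite("pics/wr0d.png",cv2.resize(f[135:],None,fx=4,fy=4,interpolation=cv2.INTER_CUBIC))
import numpy as np
a=cv2.imread("pics/wr0c.png");b=cv2.imread("pics/wr0d.png")
cv2.imwrite("pics/wr0e.png",cv2.hconcat([a[:600,:400],b[:600,100:500]]) if 0 else cv2.hconcat([a[:600,80:480],b[:600,80:480]]))
```

```text
(no output)
```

View pics/wr0e.png

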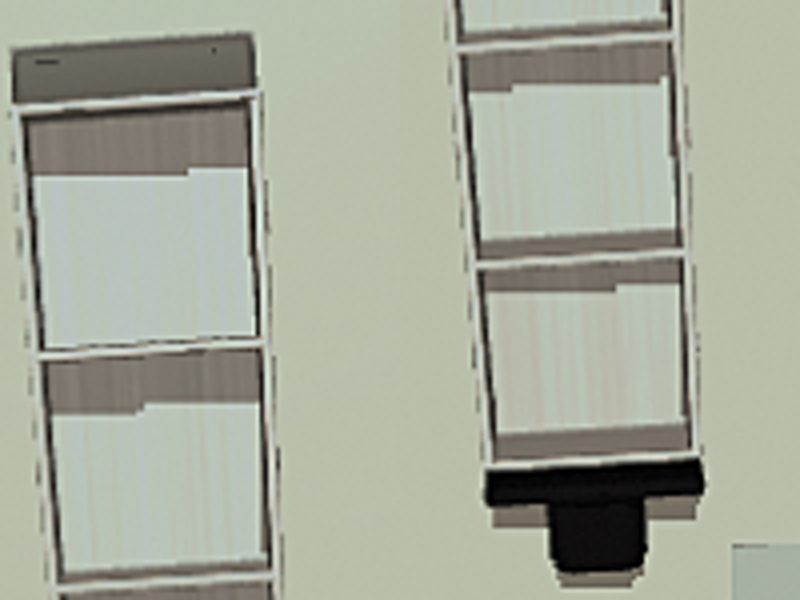

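Run:
```python
from h import *
import pickle
from scipy.optimize import least_squares
p=pickle.load(open("wr0.pkl","rb"))
L=[(20,108,-31.5,-128),(256,95,31.5,-128),(38,355,-31.5,-64),(264,343,31.5,-64),(58,588,-31.5,0),(275,575,31.5,0)]
R=[(475,265,-31.5,64),(683,253,31.5,64),(490,465,-31.5,128),(697,455,31.5,128)]
px=[(260+(u+80)/4-.4,40+v/4-.4) for u,v,_,_ in L]+[(260+(u-320)/4-.4,175+v/4-.4) for u,v,_,_ in R]
m=np.array([(a,b) for *_,a,b in L+R])/1e3; m[:,0]*=-1
w=np.array([at_z(p,q,.026)[:2] for q in px])
def T(v): c,s=np.cos(v[2]),np.sin(v[2]);return m@np.array([[c,s],[-s,c]])+v[:2]
r=least_squares(lambda v:(T(v)-w).ravel(),[.46,.21,3.1])
print(r.x,np.degrees(r.x[2]));print(np.round((T(r.x)-w)*1e3,1))
c,s=np.cos(r.x[2]),np.sin(r.x[2])
for y in(.096,.032,-.032,-.096): print(r.x[0]-s*y,r.x[1]+c*y)
```

```text
[0.45882404 0.21603553 3.19137303] 182.85220523735632
[[-0.7  0. ]
 [ 0.2  0.6]
 [-0.4 -0.2]
 [ 1.1  0.4]
 [-0.9 -0.2]
 [ 1.  -0.1]
 [-0.8 -0.1]
 [ 1.4  0. ]
 [-0.4 -0.5]
 [-0.3  0.1]]
0.4636009838840995 0.12015445269848533
0.46041635573184847 0.18407517033785395
0.4572317275795974 0.24799588797722258
0.4540470994273464 0.3119166056165912
```

Request:
{"api": "drive_tool", "payload": {"plan": [{"linear":[-45,4,0],"rotation":[0,0,-1],"grip":1},{"linear":[-95,8,0],"rotation":[0,0,-2],"grip":1},{"linear":[-145,12,0],"rotation":[0,0,-4],"grip":1},{"linear":[-195,16,0],"rotation":[0,0,-5],"grip":1},{"linear":[-245,20,0],"rotation":[0,0,-6],"grip":1},{"linear":[-295,24,0],"rotation":[0,0,-8],"grip":1},{"linear":[-345,28,0],"rotation":[0,0,-9],"grip":1},{"linear":[-395,32,0],"rotation":[0,0,-11],"grip":1},{"linear":[-440,36,0],"rotation":[0,0,-12],"grip":1},{"linear":[-480,40,0],"rotation":[0,0,-13],"grip":1}]}}

```text
clock: 3.5
position: [0.4975, -0.2609, 0.3333]
tcp_rot: [3.141, -0.0, 1.804]
ft_force: [1.0, 0.3, -0.0]
grip_width: 1.0
grasp_force: 0.0
```

Request:
{"api": "drive_tool", "payload": {"plan": [{"linear":[0,0,0],"rotation":[0,0,0],"grip":1},{"linear":[0,0,0],"rotation":[0,0,0],"grip":1}]}}

```text
clock: 3.7
position: [0.4974, -0.2595, 0.3328]
tcp_rot: [-3.14, -0.0, 1.801]
ft_force: [0.3, 1.4, 0.3]
grip_width: 0.999
grasp_force: 0.0
```

```bash
cat > c.py <<'E'
from h import *
np.set_printoptions(precision=4,suppress=True)
from scipy.optimize import least_squares
s=robot.get_state();print(s["position"],s["tcp_rot"],s["q"],s["clock"])
p=robot.read_camera("wrist");cv2.imwrite("pics/wc0.png",p["frame"])
import pickle;pickle.dump(p,open("wc0.pkl","wb"))
print(np.array(p["origin"]),p["rotation"])
for t,z in [("carrier",0),("bottle_large",.007),("bottle_dropper",.007),("bottle_small",.007),("bottle_vial",.007),("insert_large",.004),("insert_dropper",.004),("insert_small",.004),("insert_vial",.004)]:
    for r in robot.pinpoint(t,p)[:2]: print(t,r["pixel"],round(r["confidence"],2),at_z(p,r["pixel"],z)[:2])
cv2.imwrite("pics/wc0c.png",cv2.resize(p["frame"][20:320,200:460],None,fx=2,fy=2,interpolation=cv2.INTER_CUBIC))
E
python3 c.py
```

```text
[ 0.4974 -0.2595  0.3328] [-3.1402 -0.0004  1.8015] [-0.3037  0.1836  0.8231  1.5045 -0.1339  1.5133  0.7495] 3.7
[ 0.48   -0.1829  0.4838] [2.851  0.0007 0.2299]
carrier [318.2, 209.5] 0.91 [ 0.4996 -0.2917]
bottle_large [316.2, 283.1] 0.87 [ 0.518  -0.3824]
bottle_large [317.4, 182.8] 0.2 [ 0.4913 -0.2594]
bottle_dropper [324.9, 124.8] 0.88 [ 0.4847 -0.1935]
bottle_small [321.4, 235.7] 0.85 [ 0.5103 -0.3208]
bottle_small [316.2, 236.7] 0.72 [ 0.5045 -0.3234]
bottle_vial [317.5, 180.1] 0.56 [ 0.4907 -0.2563]
insert_large [313.7, 281.1] 0.86 [ 0.5146 -0.3817]
insert_small [317.4, 236.7] 0.58 [ 0.5061 -0.324 ]
insert_small [324.7, 126.6] 0.31 [ 0.485  -0.1956]
insert_vial [319.8, 181.2] 0.86 [ 0.4936 -0.2574]
```

View pics/wc0.png

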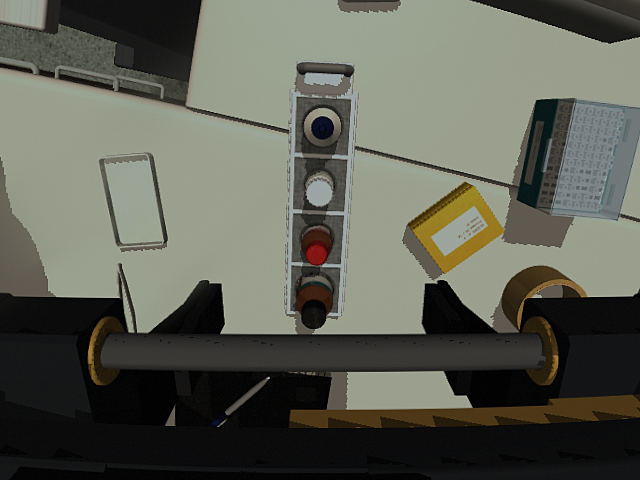

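Carrier column at image x≈320: dropper (323,126), vial (319,188), small (316,250), large (314,310), loop (325,75). Zooming for the fit.

View pics/wc0c.png

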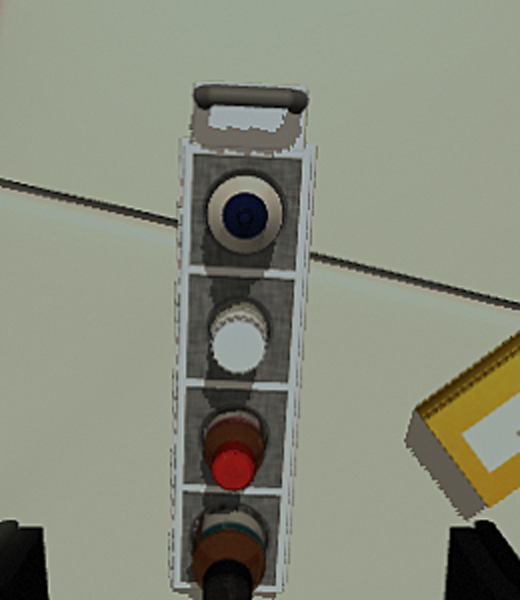

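Run:
```python
from h import *
import pickle
from scipy.optimize import least_squares
p=pickle.load(open("wc0.pkl","rb"))
L=[(193,153,-30,126.5),(299,156,30,126.5),(190,271,-30,64),(297,275,30,64),(186,383,-30,0),(293,388,30,0),(182,490,-30,-64),(286,493,30,-64)]
px=[(200+u/2-.3,20+v/2-.3) for u,v,_,_ in L]
m=np.array([(a,b) for *_,a,b in L])/1e3
w=np.array([at_z(p,q,.024)[:2] for q in px])
def T(v,m=m): c,s=np.cos(v[2]),np.sin(v[2]);return m@np.array([[c,s],[-s,c]])+v[:2]
r=least_squares(lambda v:(T(v)-w).ravel(),[.46,.21,.1])
print(r.x,np.degrees(r.x[2]));print(np.round((T(r.x)-w)*1e3,1))
for y in(.096,.032,-.032,-.096): print(T(r.x,np.array([[0,y]])))
# cap-top centres
for n,q,z in [("dropper",(246,214),.095),("vial",(238,345),.077),("small",(233,469),.083)]: print(n,at_z(p,(200+q[0]/2,20+q[1]/2),z))
```

```text
[ 0.5003572  -0.28968258  0.192806  ] 11.046970246157995
[[-1.3 -0.2]
 [ 2.3 -0.1]
 [-1.  -0.2]
 [-0.   0. ]
 [ 0.2 -0.5]
 [-1.1 -0.1]
 [ 1.3  0.9]
 [-0.4  0.2]]
[[ 0.48196229 -0.19546142]]
[[ 0.49422557 -0.25827552]]
[[ 0.50648884 -0.32108963]]
[[ 0.51875211 -0.38390374]]
dropper [ 0.4825938  -0.19385331  0.095     ]
vial [ 0.49334445 -0.25726772  0.077     ]
small [ 0.50517407 -0.3195553   0.083     ]
```

Request:
{"api": "drive_tool", "payload": {"plan": [{"linear":[25,0,20],"rotation":[0,0,1],"grip":1},{"linear":[50,0,60],"rotation":[0,0,2],"grip":1},{"linear":[66,0,105],"rotation":[0,0,2.1],"grip":1},{"linear":[66,0,150],"rotation":[0,0,2.1],"grip":1},{"linear":[66,0,180],"rotation":[0,0,2.1],"grip":1},{"linear":[66,0,180],"rotation":[0,0,2.1],"grip":1}]}}

```text
clock: 4.8
position: [0.4797, -0.1949, 0.1503]
tcp_rot: [-3.136, -0.002, 1.764]
ft_force: [-0.5, 0.4, 0.2]
grip_width: 1.0
grasp_force: 0.0
```

```bash
cat > d.py <<'E'
import sys
from h import *
# usage: d.py x y z yawdeg -> move in tool axes
s=robot.get_state();x,y,z,yw=map(float,sys.argv[1:5])
R=Ro.from_euler("xyz",s["tcp_rot"])
d=R.inv().apply(np.array([x,y,z])-s["position"])*1e3
T=Ro.from_euler("xyz",[np.pi,0,np.radians(yw)])
print(np.round(s["position"],4),np.round(s["tcp_rot"],4),s["clock"],"lin",np.round(d,1),"rot",np.round((R.inv()*T).as_rotvec(degrees=True),1),np.round(s["q"],2))
E
python3 d.py .4822 -.195 .055 101.05
```

```text
[ 0.4797 -0.1949  0.1503] [-3.1357e+00 -2.0000e-03  1.7644e+00] 4.8 lin [-0.8  3.  95.3] rot [-0.3 -0.1  0. ] [-0.39  0.2   0.77  1.88 -0.15  1.13  0.63]
```

Request:
{"api": "drive_tool", "payload": {"plan": [{"linear":[0,1,30],"rotation":[0,0,0],"grip":1},{"linear":[-1,2,65],"rotation":[0,0,0],"grip":1},{"linear":[-1,2,85],"rotation":[0,0,0],"grip":1},{"linear":[-1,2,95],"rotation":[0,0,0],"grip":1},{"linear":[-1,2,95],"rotation":[0,0,0],"grip":1},{"linear":[-1,2,95],"rotation":[0,0,0],"grip":1}]}}

```text
clock: 5.4
position: [0.4852, -0.1969, 0.0601]
tcp_rot: [3.14, 0.001, 1.764]
ft_force: [-0.0, -0.1, 0.2]
grip_width: 1.0
grasp_force: 0.0
```

```bash
python3 d.py .4822 -.195 .055 101.05
```

```text
[ 0.4852 -0.1969  0.0601] [3.1398e+00 7.0000e-04 1.7641e+00] 5.4 lin [ 2.4 -2.6  5.1] rot [0.1 0.  0. ] [-0.32  0.34  0.72  1.95 -0.28  0.95  0.73]
```

Request:
{"api": "drive_tool", "payload": {"plan": [{"linear":[2,-2,4],"rotation":[0,0,0],"grip":1},{"linear":[2,-2,4],"rotation":[0,0,0],"grip":1},{"linear":[2,-2,4],"rotation":[0,0,0],"grip":0.2},{"linear":[2,-2,4],"rotation":[0,0,0],"grip":0.2},{"linear":[2,-2,4],"rotation":[0,0,0],"grip":0.2},{"linear":[2,-2,4],"rotation":[0,0,0],"grip":0.2},{"linear":[2,-2,4],"rotation":[0,0,0],"grip":0.2},{"linear":[2,-2,4],"rotation":[0,0,0],"grip":0.2}]}}

```text
clock: 6.2
position: [0.4818, -0.1949, 0.0545]
tcp_rot: [-3.142, -0.0, 1.764]
ft_force: [-0.3, 0.7, 0.1]
grip_width: 0.538
grasp_force: 0.0
```

```bash
python3 d.py .4822 -.195 .055 101.05
```

```text
[ 0.4818 -0.1949  0.0545] [-3.1415e+00 -1.0000e-04  1.7641e+00] 6.2 lin [-0.2  0.4 -0.5] rot [-0. -0.  0.] [-0.33  0.34  0.72  1.96 -0.28  0.94  0.73]
```

Request:
{"api": "drive_tool", "payload": {"plan": [{"linear":[0,0,0],"rotation":[0,0,0],"grip":0},{"linear":[0,0,0],"rotation":[0,0,0],"grip":0},{"linear":[0,0,0],"rotation":[0,0,0],"grip":0},{"linear":[0,0,0],"rotation":[0,0,0],"grip":0},{"linear":[0,0,0],"rotation":[0,0,0],"grip":0}]}}

```text
clock: 6.7
position: [0.4818, -0.1949, 0.0545]
tcp_rot: [3.142, -0.0, 1.764]
ft_force: [0.3, -1.2, -0.1]
grip_width: 0.428
grasp_force: 30.0
```

Request:
{"api": "drive_tool", "payload": {"plan": [{"linear":[0,0,-12],"rotation":[0,0,0],"grip":0},{"linear":[0,0,-36],"rotation":[0,0,0],"grip":0},{"linear":[12,2,-70],"rotation":[0,0,0.3],"grip":0},{"linear":[45,6,-95],"rotation":[0,0,1],"grip":0},{"linear":[90,12,-105],"rotation":[0,0,2.3],"grip":0},{"linear":[140,19,-110],"rotation":[0,0,3.7],"grip":0},{"linear":[190,26,-110],"rotation":[0,0,5],"grip":0},{"linear":[240,33,-110],"rotation":[0,0,6.3],"grip":0},{"linear":[283,39,-110],"rotation":[0,0,7.5],"grip":0},{"linear":[312,43,-105],"rotation":[0,0,8.2],"grip":0}]}}

```text
clock: 7.7
position: [0.4639, 0.1232, 0.1609]
tcp_rot: [3.14, -0.002, 1.623]
ft_force: [-0.3, -0.4, -1.3]
grip_width: 0.428
grasp_force: 30.0
```

Request:
{"api": "drive_tool", "payload": {"plan": [{"linear":[0,0,0],"rotation":[0,0,0],"grip":0},{"linear":[0,0,0],"rotation":[0,0,0],"grip":0},{"linear":[0,0,0],"rotation":[0,0,0],"grip":0}]}}

```text
clock: 8.0
position: [0.4644, 0.1182, 0.16]
tcp_rot: [3.141, 0.0, 1.619]
ft_force: [0.6, 0.2, -1.6]
grip_width: 0.429
grasp_force: 30.0
```

```bash
python3 d.py .4636 .1202 .0515 92.85
python3 - <<'E'
from h import *
p=robot.read_camera("scene");cv2.imwrite("pics/s1.png",cv2.resize(p["frame"][130:350,120:520],None,fx=2,fy=2))
E
```

```text
[0.4644 0.1182 0.16  ] [3.1411e+00 1.0000e-04 1.6193e+00] 8.0 lin [  2.   -0.7 108.5] rot [ 0.   0.  -0.1] [-0.84  0.06  0.52  1.95 -0.03  1.14 -0.26]
```

View pics/s1.png

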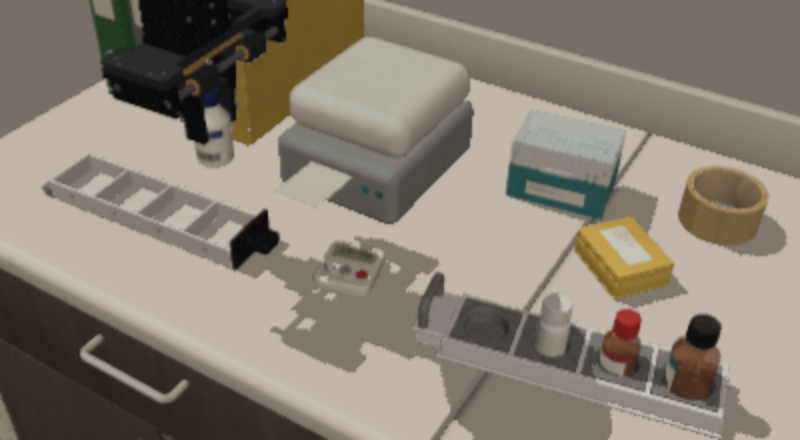

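The dropper hangs upright at crop (215,140), on its way down over the pocket nearest the grip (grip at crop (255,240)).

Request:
{"api": "drive_tool", "payload": {"plan": [{"linear":[1,0,20],"rotation":[0,0,0],"grip":0},{"linear":[2,-1,50],"rotation":[0,0,0],"grip":0},{"linear":[2,-1,80],"rotation":[0,0,0],"grip":0},{"linear":[2,-1,97],"rotation":[0,0,0],"grip":0},{"linear":[2,-1,105],"rotation":[0,0,0],"grip":0},{"linear":[2,-1,107],"rotation":[0,0,0],"grip":0},{"linear":[2,-1,107],"rotation":[0,0,0],"grip":0},{"linear":[2,-1,107],"rotation":[0,0,0],"grip":0}]}}

```text
clock: 8.85
position: [0.4637, 0.1216, 0.0535]
tcp_rot: [3.14, -0.001, 1.621]
ft_force: [0.3, 0.2, -0.1]
grip_width: 0.43
grasp_force: 30.0
```

```bash
python3 d.py .4636 .1202 .0515 92.85
```

```text
[0.4637 0.1216 0.0535] [ 3.1401e+00 -8.0000e-04  1.6207e+00] 8.85 lin [-1.4 -0.2  2. ] rot [ 0.1 -0.   0. ] [-0.81  0.22  0.51  2.05 -0.13  0.9  -0.18]
```

Request:
{"api": "drive_tool", "payload": {"plan": [{"linear":[0,0,1],"rotation":[0,0,0],"grip":0},{"linear":[0,0,2],"rotation":[0,0,0],"grip":0},{"linear":[0,0,2],"rotation":[0,0,0],"grip":0},{"linear":[0,0,2],"rotation":[0,0,0],"grip":0.75},{"linear":[0,0,2],"rotation":[0,0,0],"grip":0.75},{"linear":[0,0,2],"rotation":[0,0,0],"grip":0.75},{"linear":[0,0,2],"rotation":[0,0,0],"grip":0.75},{"linear":[0,0,2],"rotation":[0,0,0],"grip":0.75}]}}

```text
clock: 9.65
position: [0.4629, 0.1215, 0.0505]
tcp_rot: [-3.142, -0.0, 1.621]
ft_force: [0.3, -0.2, -0.2]
grip_width: 0.727
grasp_force: 0.0
```

```bash
python3 d.py .4636 .1202 .0515 92.85
```

```text
[0.4629 0.1215 0.0505] [-3.1416 -0.      1.621 ] 9.65 lin [-1.3  0.6 -1. ] rot [-0. -0.  0.] [-0.81  0.22  0.51  2.06 -0.14  0.89 -0.18]
```

Request:
{"api": "drive_tool", "payload": {"plan": [{"linear":[0,0,-15],"rotation":[0,0,0],"grip":0.75},{"linear":[0,0,-55],"rotation":[0,0,0],"grip":0.75},{"linear":[-8,0,-95],"rotation":[0,0,0],"grip":1},{"linear":[-48,2,-115],"rotation":[0,0,-1],"grip":1},{"linear":[-98,3,-115],"rotation":[0,0,-2],"grip":1},{"linear":[-148,5,-115],"rotation":[0,0,-3],"grip":1},{"linear":[-198,6,-115],"rotation":[0,0,-4],"grip":1},{"linear":[-248,8,-115],"rotation":[0,0,-5],"grip":1},{"linear":[-298,10,-110],"rotation":[0,0,-6.5],"grip":1},{"linear":[-345,11,-100],"rotation":[0,0,-8.2],"grip":1}]}}

```text
clock: 10.65
position: [0.4918, -0.2247, 0.1512]
tcp_rot: [3.139, 0.001, 1.766]
ft_force: [0.9, -0.0, 0.8]
grip_width: 0.999
grasp_force: 0.0
```

Request:
{"api": "drive_tool", "payload": {"plan": [{"linear":[32,0,15],"rotation":[0,0,0],"grip":1},{"linear":[0,0,0],"rotation":[0,0,0],"grip":1},{"linear":[0,0,0],"rotation":[0,0,0],"grip":1}]}}

```text
clock: 10.95
position: [0.4911, -0.2255, 0.1511]
tcp_rot: [3.141, 0.002, 1.761]
ft_force: [0.8, -1.0, -0.5]
grip_width: 1.0
grasp_force: 0.0
```

```bash
python3 d.py .4938 -.2578 .045 101.05
```

```text
[ 0.4911 -0.2255  0.1511] [3.1415e+00 1.9000e-03 1.7614e+00] 10.95 lin [-32.1  -3.5 106.2] rot [ 0.   0.1 -0.1] [-0.37  0.26  0.83  1.83 -0.21  1.14  0.72]
```

Request:
{"api": "drive_tool", "payload": {"plan": [{"linear":[-20,-2,5],"rotation":[0,0,0],"grip":1},{"linear":[-32,-3.5,25],"rotation":[0,0,0],"grip":1},{"linear":[-32,-3.5,60],"rotation":[0,0,0],"grip":1},{"linear":[-32,-3.5,90],"rotation":[0,0,0],"grip":1},{"linear":[-32,-3.5,104],"rotation":[0,0,0],"grip":1},{"linear":[-32,-3.5,106],"rotation":[0,0,0],"grip":1},{"linear":[-32,-3.5,106],"rotation":[0,0,0],"grip":1}]}}

```text
clock: 11.65
position: [0.4944, -0.2548, 0.0452]
tcp_rot: [3.141, 0.0, 1.764]
ft_force: [0.1, 0.8, 1.1]
grip_width: 1.002
grasp_force: 0.0
```

```bash
python3 d.py .4938 -.2578 .045 101.05
```

```text
[ 0.4944 -0.2548  0.0452] [3.1411e+00 4.0000e-04 1.7641e+00] 11.65 lin [-2.9 -1.1  0.3] rot [0. 0. 0.] [-0.23  0.46  0.75  1.87 -0.38  0.96  0.89]
```

Request:
{"api": "drive_tool", "payload": {"plan": [{"linear":[-2,-1,0],"rotation":[0,0,0],"grip":0},{"linear":[-2,-1,0],"rotation":[0,0,0],"grip":0},{"linear":[-2,-1,0],"rotation":[0,0,0],"grip":0},{"linear":[-2,-1,0],"rotation":[0,0,0],"grip":0},{"linear":[-2,-1,0],"rotation":[0,0,0],"grip":0},{"linear":[-2,-1,0],"rotation":[0,0,0],"grip":0},{"linear":[-2,-1,0],"rotation":[0,0,0],"grip":0},{"linear":[-2,-1,0],"rotation":[0,0,0],"grip":0},{"linear":[-2,-1,0],"rotation":[0,0,0],"grip":0},{"linear":[-2,-1,0],"rotation":[0,0,0],"grip":0}]}}

```text
clock: 12.65
position: [0.4933, -0.2567, 0.0445]
tcp_rot: [-3.141, -0.0, 1.764]
ft_force: [0.0, 0.5, -1.1]
grip_width: 0.337
grasp_force: 30.0
```

Request:
{"api": "drive_tool", "payload": {"plan": [{"linear":[0,0,0],"rotation":[0,0,0],"grip":0},{"linear":[0,0,0],"rotation":[0,0,0],"grip":0},{"linear":[0,0,0],"rotation":[0,0,0],"grip":0}]}}

```text
clock: 12.95
position: [0.4934, -0.2567, 0.0445]
tcp_rot: [3.142, -0.0, 1.764]
ft_force: [0.2, 1.2, 0.0]
grip_width: 0.335
grasp_force: 30.0
```

```bash
python3 d.py .4604 .1841 .185 92.85
```

```text
[ 0.4934 -0.2567  0.0445] [ 3.1416e+00 -1.0000e-04  1.7641e+00] 12.95 lin [ 439.    52.4 -140.5] rot [ 0.  -0.   8.2] [-0.22  0.46  0.75  1.87 -0.38  0.96  0.9 ]
```

Request:
{"api": "drive_tool", "payload": {"plan": [{"linear":[0,0,-12],"rotation":[0,0,0],"grip":0},{"linear":[0,0,-40],"rotation":[0,0,0],"grip":0},{"linear":[8,1,-80],"rotation":[0,0,0.1],"grip":0},{"linear":[40,5,-112],"rotation":[0,0,0.8],"grip":0},{"linear":[85,10,-130],"rotation":[0,0,1.6],"grip":0},{"linear":[133,16,-140],"rotation":[0,0,2.5],"grip":0},{"linear":[182,22,-140],"rotation":[0,0,3.4],"grip":0},{"linear":[231,28,-140],"rotation":[0,0,4.3],"grip":0},{"linear":[280,34,-140],"rotation":[0,0,5.2],"grip":0},{"linear":[329,40,-140],"rotation":[0,0,6.2],"grip":0}]}}

```text
clock: 13.95
position: [0.4691, 0.0755, 0.1857]
tcp_rot: [3.14, -0.001, 1.655]
ft_force: [1.1, -0.4, -0.6]
grip_width: 0.336
grasp_force: 30.0
```

```bash
python3 d.py .4604 .1841 .185 92.85
```

```text
[0.4691 0.0755 0.1857] [ 3.1400e+00 -1.2000e-03  1.6547e+00] 13.95 lin [108.9   0.4   0.9] rot [ 0.1 -0.1  2. ] [-0.87  0.01  0.62  1.94 -0.01  1.19 -0.16]
```

Request:
{"api": "drive_tool", "payload": {"plan": [{"linear":[45,0,0],"rotation":[0,0,0.8],"grip":0},{"linear":[82,0,0],"rotation":[0,0,1.5],"grip":0},{"linear":[102,0,0],"rotation":[0,0,2],"grip":0},{"linear":[109,0,0],"rotation":[0,0,2],"grip":0},{"linear":[109,0,0],"rotation":[0,0,2],"grip":0},{"linear":[109,0,0],"rotation":[0,0,2],"grip":0},{"linear":[109,0,0],"rotation":[0,0,2],"grip":0}]}}

```text
clock: 14.65
position: [0.4606, 0.1808, 0.1848]
tcp_rot: [3.141, -0.0, 1.619]
ft_force: [-0.5, -0.1, -0.8]
grip_width: 0.333
grasp_force: 30.0
```

```bash
python3 d.py .4604 .1841 .0415 92.85
```

```text
[0.4606 0.1808 0.1848] [ 3.1414e+00 -1.0000e-04  1.6187e+00] 14.65 lin [  3.3  -0.  143.3] rot [ 0.  -0.  -0.1] [-0.97  0.07  0.53  1.89 -0.04  1.19 -0.38]
```

Request:
{"api": "drive_tool", "payload": {"plan": [{"linear":[2,0,20],"rotation":[0,0,0],"grip":0},{"linear":[3,0,58],"rotation":[0,0,0],"grip":0},{"linear":[3,0,96],"rotation":[0,0,0],"grip":0},{"linear":[3,0,122],"rotation":[0,0,0],"grip":0},{"linear":[3,0,136],"rotation":[0,0,0],"grip":0},{"linear":[3,0,141],"rotation":[0,0,0],"grip":0},{"linear":[3,0,142],"rotation":[0,0,0],"grip":0},{"linear":[3,0,142],"rotation":[0,0,0],"grip":0},{"linear":[3,0,142],"rotation":[0,0,0],"grip":0}]}}

```text
clock: 15.55
position: [0.4608, 0.1859, 0.0437]
tcp_rot: [3.14, -0.001, 1.621]
ft_force: [0.3, 0.9, -0.5]
grip_width: 0.334
grasp_force: 30.0
```

```bash
python3 d.py .4604 .1841 .041 92.85
```

```text
[0.4608 0.1859 0.0437] [ 3.140e+00 -1.300e-03  1.621e+00] 15.55 lin [-1.7 -0.4  2.7] rot [ 0.1 -0.1  0. ] [-0.93  0.27  0.51  2.02 -0.17  0.89 -0.28]
```

Request:
{"api": "drive_tool", "payload": {"plan": [{"linear":[0,0,1],"rotation":[0,0,0],"grip":0},{"linear":[0,0,2],"rotation":[0,0,0],"grip":0},{"linear":[0,0,2.5],"rotation":[0,0,0],"grip":0},{"linear":[0,0,2.5],"rotation":[0,0,0],"grip":0},{"linear":[0,0,2.5],"rotation":[0,0,0],"grip":0.65},{"linear":[0,0,2.5],"rotation":[0,0,0],"grip":0.65},{"linear":[0,0,2.5],"rotation":[0,0,0],"grip":0.65},{"linear":[0,0,2.5],"rotation":[0,0,0],"grip":0.65},{"linear":[0,0,2.5],"rotation":[0,0,0],"grip":0.65}]}}

```text
clock: 16.45
position: [0.46, 0.1854, 0.04]
tcp_rot: [-3.142, 0.0, 1.621]
ft_force: [0.6, 0.1, -0.1]
grip_width: 0.629
grasp_force: 0.0
```

```bash
python3 d.py .506 -.3205 .165 101.05
```

```text
[0.46   0.1854 0.04  ] [-3.1415  0.      1.621 ] 16.45 lin [-507.6   20.6 -125. ] rot [-0.   0.  -8.2] [-0.93  0.28  0.51  2.02 -0.17  0.88 -0.28]
```

Request:
{"api": "drive_tool", "payload": {"plan": [{"linear":[0,0,-15],"rotation":[0,0,0],"grip":0.65},{"linear":[0,0,-60],"rotation":[0,0,0],"grip":0.65},{"linear":[0,0,-105],"rotation":[0,0,0],"grip":1},{"linear":[-35,1,-130],"rotation":[0,0,-0.5],"grip":1},{"linear":[-83,3,-135],"rotation":[0,0,-1.3],"grip":1},{"linear":[-132,5,-135],"rotation":[0,0,-2.1],"grip":1},{"linear":[-181,7,-135],"rotation":[0,0,-2.9],"grip":1},{"linear":[-230,9,-135],"rotation":[0,0,-3.7],"grip":1},{"linear":[-279,11,-135],"rotation":[0,0,-4.5],"grip":1},{"linear":[-328,13,-132],"rotation":[0,0,-5.3],"grip":1}]}}

```text
clock: 17.45
position: [0.4895, -0.1434, 0.1726]
tcp_rot: [3.14, -0.0, 1.714]
ft_force: [0.7, 0.3, -0.2]
grip_width: 0.998
grasp_force: 0.0
```

```bash
python3 d.py .506 -.3205 .14 101.05
python3 - <<'E'
from h import *
p=robot.read_camera("scene");cv2.imwrite("pics/s2.png",cv2.resize(p["frame"][180:340,120:520],None,fx=2,fy=2))
E
```

```text
[ 0.4895 -0.1434  0.1726] [ 3.1399e+00 -4.0000e-04  1.7145e+00] 17.45 lin [-177.6   -9.1   32.5] rot [ 0.1 -0.  -2.8] [-0.58  0.14  0.85  1.88 -0.12  1.17  0.45]
```

View pics/s2.png

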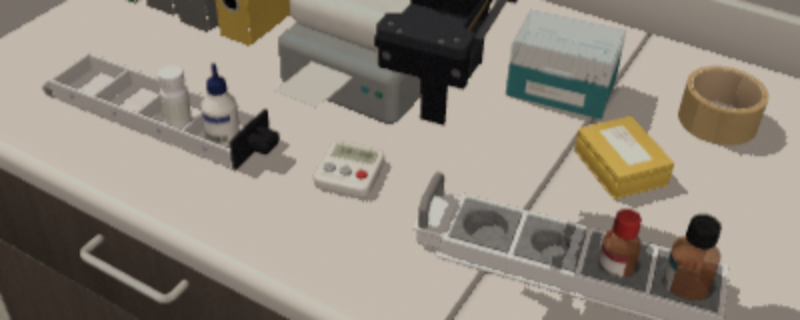

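Dropper (crop 220,110) and vial (175,95) stand upright in the first two pockets from the grip (255,138). The small bottle is next.

Request:
{"api": "drive_tool", "payload": {"plan": [{"linear":[-48,-3,5],"rotation":[0,0,-0.8],"grip":1},{"linear":[-96,-5,10],"rotation":[0,0,-1.5],"grip":1},{"linear":[-140,-7,20],"rotation":[0,0,-2.2],"grip":1},{"linear":[-170,-9,30],"rotation":[0,0,-2.8],"grip":1},{"linear":[-178,-9,45],"rotation":[0,0,-2.8],"grip":1},{"linear":[-178,-9,60],"rotation":[0,0,-2.8],"grip":1},{"linear":[-178,-9,60],"rotation":[0,0,-2.8],"grip":1}]}}

```text
clock: 18.2
position: [0.5051, -0.3167, 0.1095]
tcp_rot: [-3.139, -0.003, 1.763]
ft_force: [-0.3, 1.1, -0.6]
grip_width: 1.003
grasp_force: 0.0
```

```bash
python3 d.py .506 -.3205 .0445 101.05
```

```text
[ 0.5051 -0.3167  0.1095] [-3.1386e+00 -3.0000e-03  1.7634e+00] 18.2 lin [-4.1  0.3 64.9] rot [-0.2 -0.2 -0. ] [-0.17  0.48  0.84  1.72 -0.39  1.12  0.98]
```

Request:
{"api": "drive_tool", "payload": {"plan": [{"linear":[-3,0,25],"rotation":[0,0,0],"grip":1},{"linear":[-3,0,50],"rotation":[0,0,0],"grip":1},{"linear":[-3,0,62],"rotation":[0,0,0],"grip":1},{"linear":[-3,0,65],"rotation":[0,0,0],"grip":1},{"linear":[-3,0,65],"rotation":[0,0,0],"grip":1},{"linear":[-3,0,65],"rotation":[0,0,0],"grip":1},{"linear":[-3,0,65],"rotation":[0,0,0],"grip":1}]}}

```text
clock: 18.9
position: [0.507, -0.3221, 0.0481]
tcp_rot: [3.14, 0.001, 1.762]
ft_force: [-0.4, 0.9, 0.0]
grip_width: 1.002
grasp_force: 0.0
```

```bash
python3 d.py .506 -.3205 .0445 101.05
```

```text
[ 0.507  -0.3221  0.0481] [3.1401e+00 7.0000e-04 1.7625e+00] 18.9 lin [ 1.8 -0.7  3.6] rot [ 0.1  0.  -0.1] [-0.12  0.56  0.78  1.75 -0.46  1.02  1.03]
```

Request:
{"api": "drive_tool", "payload": {"plan": [{"linear":[1,0,3],"rotation":[0,0,0],"grip":1},{"linear":[1,0,3],"rotation":[0,0,0],"grip":0.6},{"linear":[1,0,3],"rotation":[0,0,0],"grip":0},{"linear":[1,0,3],"rotation":[0,0,0],"grip":0},{"linear":[1,0,3],"rotation":[0,0,0],"grip":0},{"linear":[1,0,3],"rotation":[0,0,0],"grip":0},{"linear":[1,0,3],"rotation":[0,0,0],"grip":0},{"linear":[1,0,3],"rotation":[0,0,0],"grip":0},{"linear":[1,0,3],"rotation":[0,0,0],"grip":0},{"linear":[1,0,3],"rotation":[0,0,0],"grip":0}]}}

```text
clock: 19.9
position: [0.5062, -0.321, 0.044]
tcp_rot: [-3.142, -0.0, 1.762]
ft_force: [0.3, 0.2, 0.1]
grip_width: 0.382
grasp_force: 30.0
```

Request:
{"api": "drive_tool", "payload": {"plan": [{"linear":[0,0,0],"rotation":[0,0,0],"grip":0},{"linear":[0,0,0],"rotation":[0,0,0],"grip":0},{"linear":[0,0,0],"rotation":[0,0,0],"grip":0}]}}

```text
clock: 20.2
position: [0.5062, -0.3209, 0.044]
tcp_rot: [3.142, -0.0, 1.762]
ft_force: [-0.4, -0.2, 0.7]
grip_width: 0.381
grasp_force: 30.0
```

```bash
python3 d.py .4572 .248 .185 92.85
```

```text
[ 0.5062 -0.3209  0.044 ] [ 3.1416e+00 -1.0000e-04  1.7624e+00] 20.2 lin [ 567.9   60.2 -141. ] rot [-0.  -0.   8.1] [-0.12  0.57  0.78  1.76 -0.46  1.01  1.03]
```

Request:
{"api": "drive_tool", "payload": {"plan": [{"linear":[0,0,-12],"rotation":[0,0,0],"grip":0},{"linear":[0,0,-40],"rotation":[0,0,0],"grip":0},{"linear":[8,1,-80],"rotation":[0,0,0.1],"grip":0},{"linear":[40,4,-112],"rotation":[0,0,0.6],"grip":0},{"linear":[85,9,-130],"rotation":[0,0,1.2],"grip":0},{"linear":[133,14,-141],"rotation":[0,0,1.9],"grip":0},{"linear":[182,19,-141],"rotation":[0,0,2.6],"grip":0},{"linear":[231,24,-141],"rotation":[0,0,3.3],"grip":0},{"linear":[280,30,-141],"rotation":[0,0,4],"grip":0},{"linear":[329,35,-141],"rotation":[0,0,4.7],"grip":0}]}}

```text
clock: 21.2
position: [0.4776, 0.0105, 0.1861]
tcp_rot: [3.14, -0.001, 1.679]
ft_force: [2.7, 0.4, -0.4]
grip_width: 0.382
grasp_force: 30.0
```

```bash
python3 d.py .4572 .248 .185 92.85
```

```text
[0.4776 0.0105 0.1861] [ 3.1399e+00 -1.3000e-03  1.6794e+00] 21.2 lin [238.3   5.5   1.4] rot [ 0.1 -0.1  3.4] [-0.88  0.01  0.78  1.94 -0.01  1.19  0.02]
```

Request:
{"api": "drive_tool", "payload": {"plan": [{"linear":[49,1,0],"rotation":[0,0,0.7],"grip":0},{"linear":[98,2,0],"rotation":[0,0,1.4],"grip":0},{"linear":[147,3,0],"rotation":[0,0,2.1],"grip":0},{"linear":[190,4,0],"rotation":[0,0,2.8],"grip":0},{"linear":[222,5,0],"rotation":[0,0,3.3],"grip":0},{"linear":[237,5.5,0],"rotation":[0,0,3.4],"grip":0},{"linear":[239,5.5,0],"rotation":[0,0,3.4],"grip":0},{"linear":[239,5.5,0],"rotation":[0,0,3.4],"grip":0},{"linear":[239,5.5,0],"rotation":[0,0,3.4],"grip":0}]}}

```text
clock: 22.1
position: [0.4579, 0.2448, 0.1853]
tcp_rot: [3.141, 0.0, 1.618]
ft_force: [-0.1, -0.4, -0.1]
grip_width: 0.38
grasp_force: 30.0
```

```bash
python3 d.py .4572 .248 .041 92.85
```

```text
[0.4579 0.2448 0.1853] [3.1414e+00 1.0000e-04 1.6183e+00] 22.1 lin [  3.2  -0.6 144.3] rot [ 0.   0.  -0.1] [-1.11  0.14  0.58  1.83 -0.08  1.2  -0.46]
```

Request:
{"api": "drive_tool", "payload": {"plan": [{"linear":[2,0,20],"rotation":[0,0,0],"grip":0},{"linear":[2,0,58],"rotation":[0,0,0],"grip":0},{"linear":[2,0,96],"rotation":[0,0,0],"grip":0},{"linear":[2,0,122],"rotation":[0,0,0],"grip":0},{"linear":[2,0,136],"rotation":[0,0,0],"grip":0},{"linear":[2,0,141],"rotation":[0,0,0],"grip":0},{"linear":[2,0,143],"rotation":[0,0,0],"grip":0},{"linear":[2,0,143],"rotation":[0,0,0],"grip":0},{"linear":[2,0,143],"rotation":[0,0,0],"grip":0}]}}

```text
clock: 23.0
position: [0.4579, 0.2493, 0.0432]
tcp_rot: [3.14, -0.001, 1.621]
ft_force: [0.5, -1.2, 0.2]
grip_width: 0.386
grasp_force: 30.0
```

```bash
python3 d.py .4572 .248 .041 92.85
```

```text
[0.4579 0.2493 0.0432] [ 3.1402e+00 -1.3000e-03  1.6209e+00] 23.0 lin [-1.2 -0.7  2.2] rot [ 0.1 -0.1  0. ] [-1.06  0.33  0.54  1.96 -0.22  0.9  -0.35]
```

Request:
{"api": "drive_tool", "payload": {"plan": [{"linear":[0,0,1],"rotation":[0,0,0],"grip":0},{"linear":[0,0,2],"rotation":[0,0,0],"grip":0},{"linear":[0,0,2],"rotation":[0,0,0],"grip":0},{"linear":[0,0,2],"rotation":[0,0,0],"grip":0},{"linear":[0,0,2],"rotation":[0,0,0],"grip":0.65},{"linear":[0,0,2],"rotation":[0,0,0],"grip":0.65},{"linear":[0,0,2],"rotation":[0,0,0],"grip":0.65},{"linear":[0,0,2],"rotation":[0,0,0],"grip":0.65},{"linear":[0,0,2],"rotation":[0,0,0],"grip":0.65}]}}

```text
clock: 23.9
position: [0.4572, 0.2488, 0.04]
tcp_rot: [-3.142, -0.0, 1.621]
ft_force: [0.2, 0.2, -0.4]
grip_width: 0.638
grasp_force: 0.0
```

```bash
python3 d.py .5185 -.3835 .165 101.05
```

```text
[0.4572 0.2488 0.04  ] [-3.1416 -0.      1.6209] 23.9 lin [-634.6   29.6 -125. ] rot [-0.  -0.  -8.2] [-1.06  0.34  0.54  1.96 -0.22  0.9  -0.35]
```

Request:
{"api": "drive_tool", "payload": {"plan": [{"linear":[0,0,-15],"rotation":[0,0,0],"grip":0.65},{"linear":[0,0,-60],"rotation":[0,0,0],"grip":0.65},{"linear":[0,0,-105],"rotation":[0,0,0],"grip":1},{"linear":[-35,1,-130],"rotation":[0,0,-0.4],"grip":1},{"linear":[-83,3,-135],"rotation":[0,0,-1],"grip":1},{"linear":[-132,6,-135],"rotation":[0,0,-1.7],"grip":1},{"linear":[-181,8,-135],"rotation":[0,0,-2.4],"grip":1},{"linear":[-230,10,-135],"rotation":[0,0,-3],"grip":1},{"linear":[-279,13,-135],"rotation":[0,0,-3.7],"grip":1},{"linear":[-328,15,-135],"rotation":[0,0,-4.4],"grip":1}]}}

```text
clock: 24.9
position: [0.4885, -0.0798, 0.1753]
tcp_rot: [3.14, -0.001, 1.699]
ft_force: [1.1, 0.1, 0.1]
grip_width: 0.999
grasp_force: 0.0
```

```bash
python3 d.py .5185 -.3835 .14 101.05
```

```text
[ 0.4885 -0.0798  0.1753] [ 3.1405e+00 -9.0000e-04  1.6986e+00] 24.9 lin [-305.1   -9.    35.1] rot [ 0.1 -0.  -3.7] [-0.75  0.09  0.88  1.91 -0.08  1.17  0.28]
```

Request:
{"api": "drive_tool", "payload": {"plan": [{"linear":[-49,-1,0],"rotation":[0,0,-0.6],"grip":1},{"linear":[-98,-3,0],"rotation":[0,0,-1.2],"grip":1},{"linear":[-147,-4,0],"rotation":[0,0,-1.8],"grip":1},{"linear":[-196,-6,5],"rotation":[0,0,-2.4],"grip":1},{"linear":[-245,-7,15],"rotation":[0,0,-3],"grip":1},{"linear":[-285,-8,25],"rotation":[0,0,-3.5],"grip":1},{"linear":[-303,-9,35],"rotation":[0,0,-3.7],"grip":1},{"linear":[-304,-9,45],"rotation":[0,0,-3.7],"grip":1},{"linear":[-304,-9,45],"rotation":[0,0,-3.7],"grip":1},{"linear":[-304,-9,45],"rotation":[0,0,-3.7],"grip":1}]}}

```text
clock: 25.9
position: [0.5187, -0.3792, 0.13]
tcp_rot: [3.141, -0.001, 1.764]
ft_force: [0.2, 1.3, 0.4]
grip_width: 1.002
grasp_force: 0.0
```

```bash
python3 d.py .5185 -.3835 .048 101.05
```

```text
[ 0.5187 -0.3792  0.13  ] [ 3.1414e+00 -1.0000e-03  1.7638e+00] 25.9 lin [-4.3 -1.1 82. ] rot [ 0.  -0.1  0. ] [-0.06  0.57  0.86  1.57 -0.46  1.21  1.08]
```

Request:
{"api": "drive_tool", "payload": {"plan": [{"linear":[-4,-1,25],"rotation":[0,0,0],"grip":1},{"linear":[-4,-1,55],"rotation":[0,0,0],"grip":1},{"linear":[-4,-1,75],"rotation":[0,0,0],"grip":1},{"linear":[-4,-1,83],"rotation":[0,0,0],"grip":1},{"linear":[-4,-1,83],"rotation":[0,0,0],"grip":1},{"linear":[-4,-1,83],"rotation":[0,0,0],"grip":1},{"linear":[-4,-1,83],"rotation":[0,0,0],"grip":1},{"linear":[-4,-1,83],"rotation":[0,0,0],"grip":1}]}}

```text
clock: 26.7
position: [0.5185, -0.385, 0.0481]
tcp_rot: [3.14, 0.001, 1.762]
ft_force: [1.1, -0.3, 0.1]
grip_width: 0.999
grasp_force: 0.0
```

```bash
python3 d.py .5185 -.3835 .048 101.05
```

```text
[ 0.5185 -0.385   0.0481] [3.1403e+00 9.0000e-04 1.7625e+00] 26.7 lin [1.5 0.3 0.1] rot [ 0.1  0.  -0.1] [-0.01  0.67  0.8   1.63 -0.53  1.08  1.13]
```

Request:
{"api": "drive_tool", "payload": {"plan": [{"linear":[0,0,0],"rotation":[0,0,0],"grip":0.6},{"linear":[0,0,0],"rotation":[0,0,0],"grip":0},{"linear":[0,0,0],"rotation":[0,0,0],"grip":0},{"linear":[0,0,0],"rotation":[0,0,0],"grip":0},{"linear":[0,0,0],"rotation":[0,0,0],"grip":0},{"linear":[0,0,0],"rotation":[0,0,0],"grip":0},{"linear":[0,0,0],"rotation":[0,0,0],"grip":0},{"linear":[0,0,0],"rotation":[0,0,0],"grip":0},{"linear":[0,0,0],"rotation":[0,0,0],"grip":0},{"linear":[0,0,0],"rotation":[0,0,0],"grip":0}]}}

```text
clock: 27.7
position: [0.5179, -0.3848, 0.047]
tcp_rot: [-3.141, -0.0, 1.762]
ft_force: [-1.4, -0.2, -0.2]
grip_width: 0.479
grasp_force: 30.0
```

```bash
python3 d.py .454 .3119 .19 92.85
```

```text
[ 0.5179 -0.3848  0.047 ] [-3.1415e+00 -1.0000e-04  1.7623e+00] 27.7 lin [ 696.2   69.9 -143. ] rot [-0.  -0.   8.1] [-0.01  0.67  0.8   1.63 -0.53  1.08  1.14]
```

Request:
{"api": "drive_tool", "payload": {"plan": [{"linear":[0,0,-12],"rotation":[0,0,0],"grip":0},{"linear":[0,0,-40],"rotation":[0,0,0],"grip":0},{"linear":[8,1,-80],"rotation":[0,0,0.1],"grip":0},{"linear":[40,4,-112],"rotation":[0,0,0.5],"grip":0},{"linear":[85,9,-130],"rotation":[0,0,1],"grip":0},{"linear":[133,14,-143],"rotation":[0,0,1.6],"grip":0},{"linear":[182,18,-143],"rotation":[0,0,2.2],"grip":0},{"linear":[231,23,-143],"rotation":[0,0,2.8],"grip":0},{"linear":[280,28,-143],"rotation":[0,0,3.4],"grip":0},{"linear":[329,33,-143],"rotation":[0,0,4],"grip":0}]}}

```text
clock: 28.7
position: [0.4873, -0.0537, 0.1907]
tcp_rot: [3.14, -0.001, 1.692]
ft_force: [1.4, 0.9, -0.2]
grip_width: 0.475
grasp_force: 30.0
```

```bash
python3 d.py .454 .3119 .19 92.85
```

```text
[ 0.4873 -0.0537  0.1907] [ 3.1404e+00 -1.2000e-03  1.6918e+00] 28.7 lin [367.   11.1   1.2] rot [ 0.1 -0.1  4.1] [-0.88  0.05  0.94  1.91 -0.05  1.2   0.2 ]
```

Request:
{"api": "drive_tool", "payload": {"plan": [{"linear":[49,1,0],"rotation":[0,0,0.5],"grip":0},{"linear":[98,3,0],"rotation":[0,0,1.1],"grip":0},{"linear":[147,4,0],"rotation":[0,0,1.6],"grip":0},{"linear":[196,6,0],"rotation":[0,0,2.2],"grip":0},{"linear":[245,7,0],"rotation":[0,0,2.7],"grip":0},{"linear":[293,9,0],"rotation":[0,0,3.3],"grip":0},{"linear":[332,10,0],"rotation":[0,0,3.8],"grip":0},{"linear":[358,11,0],"rotation":[0,0,4.1],"grip":0},{"linear":[367,11,0],"rotation":[0,0,4.1],"grip":0},{"linear":[367,11,0],"rotation":[0,0,4.1],"grip":0}]}}

```text
clock: 29.7
position: [0.4539, 0.3107, 0.1903]
tcp_rot: [3.141, 0.0, 1.623]
ft_force: [0.7, -0.2, -1.9]
grip_width: 0.471
grasp_force: 30.0
```

Request:
{"api": "drive_tool", "payload": {"plan": [{"linear":[0,0,0],"rotation":[0,0,0],"grip":0},{"linear":[0,0,0],"rotation":[0,0,0],"grip":0}]}}

```text
clock: 29.9
position: [0.4547, 0.3083, 0.1904]
tcp_rot: [3.141, -0.0, 1.619]
ft_force: [-1.0, -0.5, -1.2]
grip_width: 0.476
grasp_force: 30.0
```

```bash
python3 d.py .454 .3119 .044 92.85
```

```text
[0.4547 0.3083 0.1904] [ 3.1414e+00 -2.0000e-04  1.6185e+00] 29.9 lin [  3.6  -0.6 146.4] rot [ 0.  -0.  -0.1] [-1.24  0.21  0.65  1.75 -0.14  1.22 -0.51]
```

Request:
{"api": "drive_tool", "payload": {"plan": [{"linear":[2,0,20],"rotation":[0,0,0],"grip":0},{"linear":[2,0,58],"rotation":[0,0,0],"grip":0},{"linear":[2,0,96],"rotation":[0,0,0],"grip":0},{"linear":[2,0,122],"rotation":[0,0,0],"grip":0},{"linear":[2,0,137],"rotation":[0,0,0],"grip":0},{"linear":[2,0,143],"rotation":[0,0,0],"grip":0},{"linear":[2,0,145],"rotation":[0,0,0],"grip":0},{"linear":[2,0,145],"rotation":[0,0,0],"grip":0},{"linear":[2,0,145],"rotation":[0,0,0],"grip":0}]}}

```text
clock: 30.8
position: [0.4546, 0.3126, 0.0462]
tcp_rot: [3.14, -0.001, 1.621]
ft_force: [-0.2, -0.1, -1.2]
grip_width: 0.475
grasp_force: 30.0
```

```bash
python3 d.py .454 .3119 .044 92.85
```

```text
[0.4546 0.3126 0.0462] [ 3.1402e+00 -1.5000e-03  1.6210e+00] 30.8 lin [-0.7 -0.7  2.2] rot [ 0.1 -0.1  0. ] [-1.18  0.4   0.59  1.88 -0.27  0.94 -0.41]
```

Request:
{"api": "drive_tool", "payload": {"plan": [{"linear":[0,0,1],"rotation":[0,0,0],"grip":0},{"linear":[0,0,2],"rotation":[0,0,0],"grip":0},{"linear":[0,0,2],"rotation":[0,0,0],"grip":0},{"linear":[0,0,2],"rotation":[0,0,0],"grip":0},{"linear":[0,0,2],"rotation":[0,0,0],"grip":0.75},{"linear":[0,0,2],"rotation":[0,0,0],"grip":0.75},{"linear":[0,0,2],"rotation":[0,0,0],"grip":0.75},{"linear":[0,0,2],"rotation":[0,0,0],"grip":0.75},{"linear":[0,0,2],"rotation":[0,0,0],"grip":0.75}]}}

```text
clock: 31.7
position: [0.4539, 0.3121, 0.043]
tcp_rot: [-3.142, 0.0, 1.621]
ft_force: [-0.5, -0.5, 0.2]
grip_width: 0.738
grasp_force: 0.0
```

Request:
{"api": "drive_tool", "payload": {"plan": [{"linear":[0,0,-15],"rotation":[0,0,0],"grip":0.75},{"linear":[0,0,-50],"rotation":[0,0,0],"grip":0.75},{"linear":[0,0,-95],"rotation":[0,0,0],"grip":0.75},{"linear":[0,0,-140],"rotation":[0,0,0],"grip":0.75},{"linear":[0,0,-190],"rotation":[0,0,0],"grip":0.75},{"linear":[0,0,-240],"rotation":[0,0,0],"grip":0.75},{"linear":[0,0,-260],"rotation":[0,0,0],"grip":0.75},{"linear":[0,0,-260],"rotation":[0,0,0],"grip":0.75}]}}

```text
clock: 32.5
position: [0.4553, 0.3123, 0.3075]
tcp_rot: [3.137, -0.005, 1.62]
ft_force: [0.2, -0.2, -0.5]
grip_width: 0.748
grasp_force: 0.0
```

Run:
```python
from h import *
s=robot.read_camera("scene")["frame"][180:340,120:520]
w=robot.read_camera("wrist")["frame"][:330,160:480]
cv2.imwrite("pics/end.png",cv2.hconcat([cv2.resize(s,(480,192)).copy() if 0 else cv2.copyMakeBorder(cv2.resize(s,(480,192)),0,138,0,0,cv2.BORDER_CONSTANT),w]))
```

```text
(no output)
```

View pics/end.png

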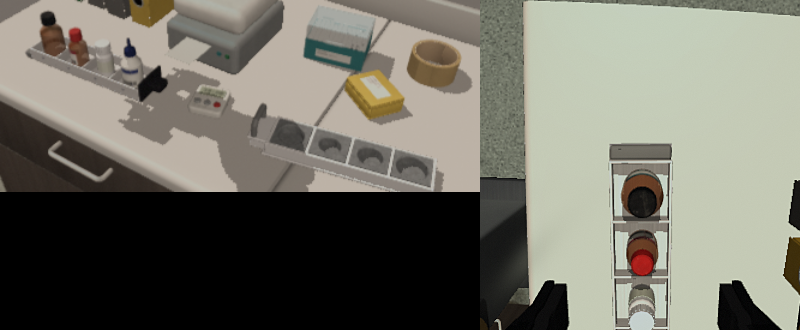

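All four stand upright and centred in the rail: dropper (130,68), vial (103,57), red (78,45), black (50,32), counted from the grip at (150,82). The timer and slide box haven't moved.

```bash
python3 -c "
from workcell import robot
print(robot.job_done())"
```

```text
the job is handed in; nothing more can be done
None
```

The job is handed in: all four bottles stand upright in the rail, in order from the black grip (dropper, vial, small, large), one per pocket, at about 32.6 s of the 115 s; the timer and slide box were left where they were.

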